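# Lock a temperature logger into its housing

## Task

Lay the white temperature logger flat in the bay of the open grey housing, setting it down rather than dropping it, and shut the metal cover over it. Then press the slotted stud on the cover right down, turn it a quarter turn clockwise while it is held down, and let go so that it springs up a little into its catch and holds the cover fully shut. Leave the other things on the bench where they are.

Things in the scene. Friction and masses are not known exactly. Their poses are not given: they have to be found in the camera images.
- logger_center (a point): Centre (half-way up) of the loose temperature logger, a white rounded box 86 x 52 x 22 mm lying flat on the bench, about 0.11 kg; x along its 86 mm length, y across its 52 mm width, z up. Grip it across the 52 mm.
- housing: Fixed grey open-topped case, 168 (x) x 130 (y) x 44 mm high, walls and floor 5 mm. Origin: centre of its underside. x points from its front (stud's end) to the cover's hinge (axis along y at x = 84, z = 46 mm), y left. A partition at x = -28 mm: in front a steel plate with the stud's catch, behind it the logger's bay.
- bay (a point): Centre of the bay's floor, 5 mm above the bench; axes as the housing's. The bay is 105 mm (x) by 120 mm (y), open above while the cover is up; its walls rise 39 mm above its floor, the partition 35 mm. The logger fits with its length along x or y.
- cover (a joint): Hinge of the aluminium cover: 0 = shut (level), grows as it opens. It starts about upright at 1.55 to 1.75 rad and stays there (stiff hinge, friction 0.11 N m, stop at 1.95). Once its tab is pushed or pulled towards the front to below about 1 rad it falls shut by itself, slowly (damped, 1 to 3 s).
- cover_tab (a point): Centre of the tab on the cover's free edge (its top while open), 188 mm from the hinge axis: a metal plate 10 mm thick, 44 mm wide (y), standing out 29 mm from the edge and ending 9 mm beyond this point. x points from here to the hinge, y along the edge, z out of the cover's outer face (up when shut, to the far side when open).
- stud_top (a point): Top of the slotted stud, on its axis, 139 mm from the hinge; z out of the cover (up when shut). Head: steel bar 20 mm thick (x), 34 long (y), 17 tall, coin slot along y; grip its flats along x. A round flange 44 mm wide, 5 thick, lies under it: tips can press on it. Cover shut, stud up: top 86 mm above the bench, flange 12.5 mm clear of the cover. At the start y is the housing's y.
- stud (a joint): Turn of the stud, clockwise seen from above when shut: within 0.06 of 0 at the start, pi/2 in the catch, stop at 1.64 rad. Friction 0.03 N m; it keeps its angle when left. It locks only if pressed down at about 0 first, then turned while held down.
- stud_press (a joint): How far the stud is pressed in (m): 0 = up, 0.012 = stop; spring 3 N at 0, 9 N at the stop. Cover shut: pressed at about 0 rad its cross-bar passes the plate's slot; beyond 0.010 it can turn; let go at pi/2 it springs up into the catch at about 0.007 and cannot turn (let go part-way it stays at about 0.010; at 0 rad it comes right out).

How it is judged:
By the outcome, as a careful person would: the job done as asked, in the order asked, and still so for the second after the job is handed in, with the robot touching nothing.
It also fails if it takes over 67 s, if anything falls off the work surface, if the arm or the gripper's body presses on something with over 40 N, if the wrist force passes 120 N, or if a joint passes its speed limit or range.

## Robot

A 6-joint arm with a two-finger parallel gripper is mounted at the origin on the work surface; the furniture and walls round the work are solid. World frame = base frame: x ahead of the robot, y to its left, z up, the work surface at z = 0. Lengths are in m, angles in rad, forces in N, time in s.
With the tool pointing down it reaches from about 0.25 to 0.775 m from the base axis. Payload 4 kg.
Tool frame: the origin (TCP) lies at the very end of the fingers, on their centre line; the grasp point (between the pads) lies 19 mm behind it; z points along the fingers, y is the line along which they close (so a half turn about z gives the same grasp; the last joint's range is limited). The gripper opens to 94 mm and grips with 3 to 60 N. Pads are 16 mm wide; open, the fingers measure 119 mm over their backs; the gripper's body (75 mm by 177 mm) begins 78 mm behind the grasp point.
Start: joints at [-0.103, 0.087, 1.371, -0, 1.684, -0.103], TCP at [0.55, -0, 0.171] pointing down, gripper open.
Joint ranges: [-3.1, 3.1], [-0.76, 2.03], [0.27, 2.55], [-1.08, 4.22], [0.17, 2.65], [-2.57, 2.57]. Speed limits (rad/s): [2.79, 2.79, 3.14, 3.14, 3.14, 3.14].

## Interface

Orientations are given as [roll, pitch, yaw] about the fixed x, y, z axes, in that order (R = Rz(yaw) Ry(pitch) Rx(roll)).
In Python, from bench import robot, vision gives the robot as it stands.
- The arm moves only by the shell command python3 -m crank 'ROWS'. ROWS is JSON, a list of rows, each a list of 3 entries, a list of its own where there are three numbers: the closure, from 0 (fully open) to 1 (shut), then the shift along the tool's x, y, z in m, then the turn, a rotation vector about the tool's x, y, z in degrees. A call has 1 to 8 rows; each row shifts and turns the commanded pose from where the row before left it, along the tool's axes as they then stand; what a row does not reach is not made up. A row lasts 1/10 s, in which the tool goes at most 50 mm and 8.59 degrees, less where a joint would pass 70% of its speed; a pose out of reach is approached as far as the arm can. A call with a gripper value outside its range is refused whole. The fingers move at their own pace and stop on an object; the grip force is fixed at half the most. Time passes only in rows, so rows that do not move let the fingers close. It gives the time, the measured TCP pose, the force, the opening and the grip force at its end, in the units of the state.
- robot.get_obs(): the state, without advancing time (a new reading comes with each control period).
- vision.snapshot(name): name is "scene" or "side" or "wrist"; returns a dict with "color" (384x512x3 uint8, red, green, blue), "z_map" (384x512 float32, m along the optical axis (not along the pixel's ray), 0 where there is no reading), "fx", "fy", "cx", "cy" (pixels), "R" (3x3) and "t" (3): a world point X has camera coordinates R X + t. Camera axes: x right, y down, z forward; pixel columns grow to the right and rows downward; lengths in m; the calibration is good to about 2 mm. A picture is of the moment at which its call begins.
- robot.close_job(): hands the job in; it is judged then, once.
The state is a dict: "time": time; "joint_positions": joint angles; "qvel": joint speeds; "joint_torque": joint torques, N m; "tool_pos": TCP position; "ee_rot": TCP orientation; "wrist_force": force on the tool from outside, world axes, zero at the start; "wrist_torque": the same for the moment, N m; "width": finger opening in m; "finger_force": force on a finger pad.
Only numpy, scipy, OpenCV 4.12 (cv2) and the standard library are available. Lean on these libraries where they do the work, as an engineer would, in place of code of your own. Each camera call takes 0.05 s, during which the arm holds its last target. There are 200 camera calls.

## Working session

There is one attempt and no reset: what is moved stays moved. The work goes in short steps, Python scripts to look and compute and a shell command to move; the robot and the scene stay as the last step left them, time stands still between calls to the robot, and variables do not carry over. Pictures are saved under pics/ and viewed, at most 10 in all, crops included, and the job is handed in when it is done.

```bash
ls; mkdir -p pics; python3 - <<'E'
from bench import robot, vision
import cv2,numpy as np,pickle
d={}
for n in ("scene","side","wrist"):
    s=vision.snapshot(n); d[n]=s
    cv2.imwrite(f"pics/{n}0.png",s["color"][:,:,::-1])
    print(n,s["fx"],s["cx"],s["cy"],np.round(-s["R"].T@s["t"],3).tolist(),np.round(s["R"],3).tolist())
pickle.dump(d,open("s0.pkl","wb"))
ims=[d[n]["color"] for n in ("scene","side")]
cv2.imwrite("pics/both0.png",cv2.resize(np.vstack([np.hstack(ims)]),(800,300))[:,:,::-1])
o=robot.get_obs();print(o)
E
```

```text
pics
scene 398.7440603837275 262.6550757894104 189.47066604483052 [0.195, -0.635, 0.652] [[0.894, -0.448, 0.016], [-0.289, -0.603, -0.744], [0.343, 0.66, -0.668]]
side 404.24366926010043 261.9696769161758 194.13832179139047 [0.522, -0.797, 0.603] [[0.999, 0.049, 0.005], [0.032, -0.588, -0.808], [-0.037, 0.807, -0.589]]
wrist 270.64501810584983 256.6662806137891 197.44651430303742 [0.551, 0.066, 0.383] [[1.0, -0.002, -0.002], [-0.001, -0.972, 0.233], [-0.003, -0.233, -0.972]]
{'time': 0.15, 'joint_positions': array([-1.03087966e-01,  8.78263781e-02,  1.37187798e+00, -3.08567413e-05,
        1.68359251e+00, -1.03093827e-01]), 'qvel': array([ 0.00104466, -0.00202268, -0.00461499,  0.00070835,  0.00034634,
        0.00073392]), 'joint_torque': array([ 1.24418581e-03, -3.40636396e+01, -3.02795255e+01,  7.18983379e-02,
        3.04441026e-02, -1.11468453e-04]), 'tool_pos': array([5.49531218e-01, 3.86224362e-05, 1.69965380e-01]), 'ee_rot': array([-3.13989433e+00, -1.44878997e-04,  1.57079862e+00]), 'wrist_force': array([0.01366299, 0.1709879 , 0.24366225]), 'wrist_torque': array([-0.01459573,  0.01347447, -0.00999737]), 'finger_force': 0.0, 'width': 0.09383179076781843}
```

View pics/scene0.png

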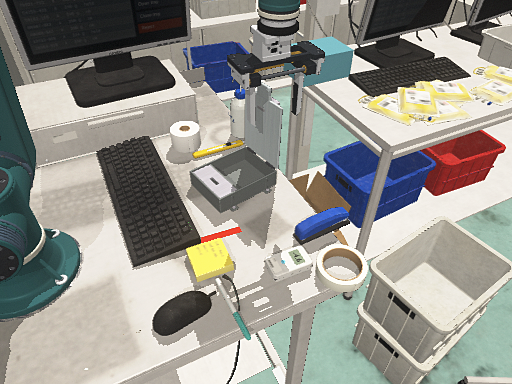

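View pics/side0.png

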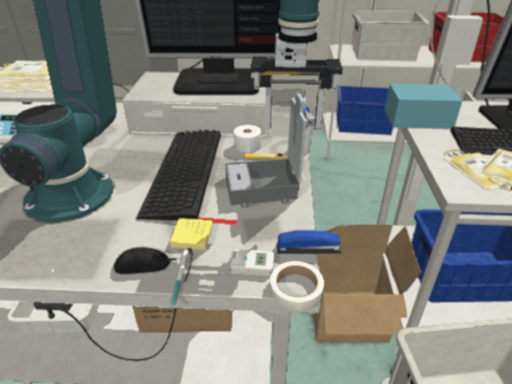

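The scene view shows the grey housing at about (233,178), with its cover upright on the right at (265,130) and its plate at (212,178). The white logger with its green display is at (288,262), between the stapler (320,222) and the tape roll (342,268). The side view has the logger at (253,261), the housing at (262,180) and the cover at (300,140).

```bash
cat > h.py <<'E'
import numpy as np,cv2,pickle
def cloud(s):
    v,u=np.mgrid[0:384,0:512]; z=s["z_map"]
    c=np.stack([(u-s["cx"])/s["fx"]*z,(v-s["cy"])/s["fy"]*z,z],-1)
    w=(c-s["t"])@s["R"]; w[z==0]=np.nan
    return w
def ray(s,px,h):
    o=-s["R"].T@s["t"]; d=s["R"].T@np.array([(px[0]-s["cx"])/s["fx"],(px[1]-s["cy"])/s["fy"],1])
    return o+d*(h-o[2])/d[2]
def proj(s,X):
    c=np.asarray(X)@s["R"].T+s["t"]; return np.c_[c[...,0]/c[...,2]*s["fx"]+s["cx"],c[...,1]/c[...,2]*s["fy"]+s["cy"]]
E
python3 - <<'E'
from h import *
d=pickle.load(open("s0.pkl","rb"))
seed={"scene":[(288,262),(233,178),(270,120),(320,222),(342,268)],"side":[(253,261),(262,180),(300,140),(308,241),(298,285)]}
for n in ("scene","side"):
    s=d[n];w=cloud(s)
    for p in seed[n]: print(n,p,np.round(w[p[1],p[0]],3))
    # logger top: height 15..28mm near seed
    c=w[seed[n][0][1],seed[n][0][0]]
    m=((abs(w[...,2]-0.022)<0.006)&(np.linalg.norm(w[...,:2]-c[:2],axis=-1)<0.075)&(s["color"].min(-1)>100)).astype(np.uint8)
    k,lab,st,_=cv2.connectedComponentsWithStats(m); l=lab[seed[n][0][1],seed[n][0][0]]
    p=w[lab==l]; print("logger n",len(p),cv2.minAreaRect((p[:,:2]*1000).astype(np.float32)),"z",np.median(p[:,2]))
    print(st[l])
    # housing rim: z ~ 44mm
    c=w[seed[n][1][1],seed[n][1][0]]
    m=(abs(w[...,2]-0.044)<0.004)&(np.linalg.norm(w[...,:2]-c[:2],axis=-1)<0.14)
    p=w[m]; print("rim",len(p),cv2.minAreaRect((p[:,:2]*1000).astype(np.float32)))
    q=w[(w[...,2]>0.07)&(w[...,2]<0.26)&(np.linalg.norm(w[...,:2]-c[:2],axis=-1)<0.2)]
    print("cover",len(q),cv2.minAreaRect((q[:,:2]*1000).astype(np.float32)),q.min(0),q.max(0))
A=d["scene"]["color"][80:290,180:380]; B=d["side"]["color"][80:300,215:355]
cv2.imwrite("pics/crop0.png",np.hstack([cv2.resize(A,(400,420),interpolation=2),cv2.resize(B,(267,420),interpolation=2)])[:,:,::-1])
E
```

```text
scene (288, 262) [ 0.468 -0.224  0.021]
scene (233, 178) [0.48  0.077 0.003]
scene (270, 120) [0.564 0.046 0.168]
scene (320, 222) [ 0.572 -0.175  0.041]
scene (342, 268) [ 0.569 -0.271 -0.002]
logger n 881 ((471.8592224121094, -218.99278259277344), (53.73667526245117, 86.68018341064453), 87.6059341430664) z 0.019605932952078693
[265 246  47  31 881]
rim 455 ((474.3835754394531, 59.75807189941406), (171.29364013671875, 132.36172485351562), 11.907966613769531)
cover 2572 ((547.4818725585938, 124.26490020751953), (272.388671875, 119.86180114746094), 89.759033203125) [ 0.48703757 -0.01215549  0.07001742] [0.60685685 0.26041645 0.25995772]
side (253, 261) [ 0.479 -0.226  0.021]
side (262, 180) [0.481 0.089 0.003]
side (300, 140) [0.57  0.023 0.16 ]
side (308, 241) [ 0.589 -0.179  0.037]
side (298, 285) [ 0.569 -0.263 -0.002]
logger n 807 ((474.5768127441406, -219.8916015625), (53.687461853027344, 85.43696594238281), 87.95550537109375) z 0.020149997055966654
[229 250  45  22 807]
rim 433 ((476.86993408203125, 58.52988052368164), (168.70799255371094, 134.0612030029297), 12.199909210205078)
cover 1532 ((550.4876098632812, 121.39491271972656), (271.6341552734375, 117.40914154052734), 89.71745300292969) [ 0.49113897 -0.01420716  0.07021936] [0.60977008 0.25702419 0.25993356]
```

View pics/crop0.png

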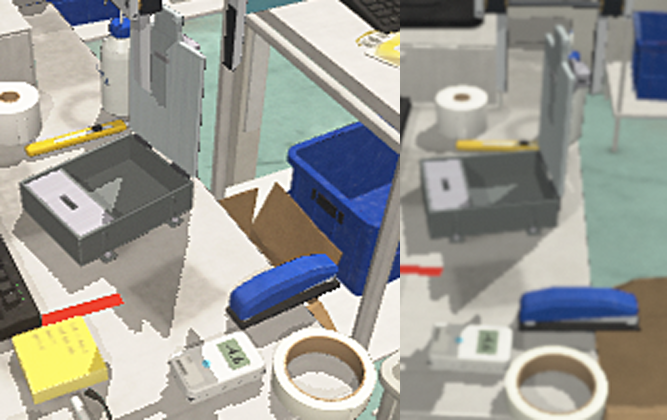

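The crop shows the stud on the far side of the upright cover, near (573,60). The logger is clear of the stapler and tape across its width. The measured sizes fit: logger 86x53 mm with its top at 20 mm, housing 170x133 mm. I'll move above the logger and measure the cover angle.

```bash
python3 -m crank '[[0,[-0.044,-0.0153,0],[0,0,0]],[0,[-0.044,-0.0153,0],[0,0,0]],[0,[-0.044,-0.0153,0],[0,0,0]],[0,[-0.044,-0.0153,0],[0,0,0]],[0,[-0.0435,-0.0153,0],[0,0,0]],[0,[0,0,0],[0,0,-8]],[0,[0,0,0],[0,0,-8]],[0,[0,0,0],[0,0,-8]]]'
python3 -m crank '[[0,[0,0,0],[0,0,-8]],[0,[0,0,0],[0,0,-8]],[0,[0,0,0],[0,0,-8]],[0,[0,0,0],[0,0,-8]],[0,[0,0,0],[0,0,-8]],[0,[0,0,0],[0,0,-8]],[0,[0,0,0],[0,0,-8]],[0,[0,0,0],[0,0,-8]]]'
python3 - <<'E'
from h import *
d=pickle.load(open("s0.pkl","rb"))
a=np.radians(12.05);R=np.array([[np.cos(a),-np.sin(a)],[np.sin(a),np.cos(a)]]);c=np.array([.4756,.0591])
for n in ("scene","side"):
    w=cloud(d[n]).reshape(-1,3); h=np.c_[(w[:,:2]-c)@R,w[:,2]]
    q=h[(abs(h[:,0]-.09)<.04)&(abs(h[:,1])<.07)&(h[:,2]>.07)&(h[:,2]<.26)]
    print(n,len(q),"zmax",q[:,2].max())
    for z0 in np.arange(.07,.25,.02):
        p=q[abs(q[:,2]-z0)<.01]
        if len(p): print(round(z0,2),len(p),np.round(np.percentile(p[:,0],[5,50,95]),4),np.round([p[:,1].min(),p[:,1].max()],3))
E
```

```text
time: 0.95
tool_pos: [0.473, -0.2201, 0.1704]
ee_rot: [-3.141, -0.001, 1.994]
wrist_force: [0.7, 0.3, 0.6]
width: 0.0939
finger_force: 0.0
time: 1.75
tool_pos: [0.4733, -0.2194, 0.1705]
ee_rot: [3.141, -0.001, 3.112]
wrist_force: [-0.3, 0.0, -0.9]
width: 0.094
finger_force: 0.0
scene 1849 zmax 0.24241041008698624
0.07 113 [0.0801 0.0817 0.0832] [-0.064  0.065]
0.09 243 [0.0805 0.082  0.0841] [-0.065  0.063]
0.11 248 [0.0809 0.0825 0.0845] [-0.064  0.064]
0.13 212 [0.0813 0.0827 0.0851] [-0.065  0.064]
0.15 208 [0.0819 0.0834 0.0858] [-0.065  0.064]
0.17 209 [0.082  0.0837 0.0859] [-0.064  0.065]
0.19 256 [0.0812 0.0841 0.1205] [-0.065  0.065]
0.21 217 [0.0831 0.0847 0.0901] [-0.065  0.028]
0.23 114 [0.0835 0.0852 0.091 ] [-0.022  0.019]
side 1186 zmax 0.24327182220830348
0.07 55 [0.0831 0.0838 0.0879] [-0.067  0.066]
0.09 109 [0.0833 0.0841 0.0885] [-0.067  0.059]
0.11 120 [0.0837 0.0845 0.0888] [-0.067  0.065]
0.13 119 [0.0842 0.0849 0.089 ] [-0.069  0.067]
0.15 129 [0.0846 0.0853 0.0898] [-0.067  0.062]
0.17 139 [0.0849 0.0857 0.1186] [-0.066  0.061]
0.19 236 [0.0845 0.0866 0.1236] [-0.067  0.063]
0.21 172 [0.0857 0.0869 0.1071] [-0.067  0.063]
0.23 73 [0.0862 0.0873 0.0961] [-0.025  0.021]
```

```bash
python3 -m crank '[[0,[0,0,0.04],[0,0,0]],[0,[0,0,0.04],[0,0,0]],[0,[0,0,0.04],[0,0,0]],[0,[0,0,0.03],[0,0,0]],[0,[0,0,0.016],[0,0,0]],[0,[0,0,0],[0,0,0]],[1,[0,0,0],[0,0,0]],[1,[0,0,0],[0,0,0]]]'
python3 -m crank '[[1,[0,0,0],[0,0,0]],[1,[0,0,0],[0,0,0]],[1,[0,0,0],[0,0,0]],[1,[0,0,0],[0,0,0]]]'
```

```text
time: 2.55
tool_pos: [0.4747, -0.2202, 0.0066]
ee_rot: [-3.14, 0.003, 3.107]
wrist_force: [-0.3, 0.1, -0.7]
width: 0.0815
finger_force: 0.0
time: 2.95
tool_pos: [0.4737, -0.2196, 0.0053]
ee_rot: [-3.141, 0.001, 3.107]
wrist_force: [-0.8, -0.3, 0.0]
width: 0.0496
finger_force: 0.0
```

```bash
python3 -m crank '[[1,[0,0,0],[0,0,0]],[1,[0,0,0],[0,0,0]]]'; python3 -c "
from bench import vision;import cv2
cv2.imwrite('pics/w1.png',vision.snapshot('wrist')['color'][:,:,::-1])"
```

```text
time: 3.15
tool_pos: [0.4735, -0.2195, 0.0049]
ee_rot: [3.142, 0.0, 3.107]
wrist_force: [-0.0, 0.2, -0.8]
width: 0.0334
finger_force: 0.0
```

View pics/w1.png

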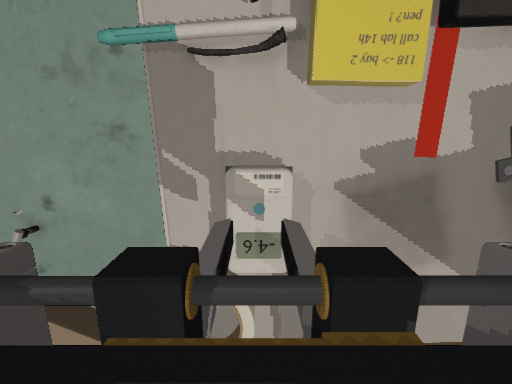

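The wrist view shows the logger at columns 226–292, rows 168–277, with the fingertips at about (232,225) and (285,225). The gap still reads smaller than the logger's width, so I'll check heights and where the logger actually is.

```bash
python3 - <<'E'
from h import *
from bench import robot,vision
s=vision.snapshot("wrist");w=cloud(s)
o=robot.get_obs();print(o["time"],o["tool_pos"],o["width"],o["finger_force"],o["joint_positions"])
for p in [(259,190),(235,200),(285,180),(225,235),(230,228),(220,260),(290,240),(210,200),(259,245),(310,200)]: print(p,np.round(w[p[1],p[0]],4))
print("TCP proj",proj(s,o["tool_pos"][None]))
for n in ("scene","side"):
    s=vision.snapshot(n);w=cloud(s)
    m=((abs(w[...,2]-0.021)<0.006)&(np.linalg.norm(w[...,:2]-[.473,-.2195],axis=-1)<0.07)&(s["color"].min(-1)>100))
    p=w[m];print(n,len(p),np.round([p.min(0),p.max(0)],3).tolist())
E
```

```text
3.25 [ 0.47350095 -0.21951898  0.00486692] 0.025308806103221518 0.0 [-5.42779890e-01  1.19401486e-01  1.67345086e+00  8.14070940e-06
  1.34874386e+00 -2.07867166e+00]
(259, 190) [ 0.4486 -0.2178  0.0209]
(235, 200) [ 0.4559 -0.2362  0.0198]
(285, 180) [ 0.4417 -0.1984  0.0213]
(225, 235) [ 0.4642 -0.2386  0.0704]
(230, 228) [ 0.4641 -0.2368  0.0588]
(220, 260) [ 0.4643 -0.2373  0.102 ]
(290, 240) [ 0.4652 -0.2018  0.0788]
(210, 200) [ 4.600e-01 -2.589e-01 -2.000e-04]
(259, 245) [ 0.4924 -0.2193  0.0213]
(310, 200) [ 0.4633 -0.1755 -0.001 ]
TCP proj [[257.82404388 215.62387778]]
scene 835 [[0.428, -0.278, 0.015], [0.542, -0.192, 0.027]]
side 858 [[0.431, -0.275, 0.015], [0.54, -0.194, 0.026]]
```

```bash
python3 - <<'E'
from h import *
from bench import robot,vision
S=[vision.snapshot(n) for n in ("scene","side","wrist")]
o=robot.get_obs();print(o["time"],o["width"],o["finger_force"],o["wrist_force"])
w=cloud(S[2])
for z in (.0,.02,.04,.06,.08): print(z,proj(S[2],[[.4655,-.2195-.0125,z],[.4655,-.2195-.025,z]]).round())
for r in range(205,260,6): print(r,np.round(w[r,[226,230,234,238,242]],3).tolist())
c=[cv2.resize(S[0]["color"][180:300,230:360],(390,360),interpolation=2),cv2.resize(S[1]["color"][190:310,190:320],(390,360),interpolation=2)]
cv2.imwrite("pics/c2.png",np.hstack(c)[:,:,::-1])
E
```

```text
3.5 0.005297650808138467 0.0 [-0.09450237 -0.31010299 -0.53641559]
0.0 [[243. 205.]
 [228. 206.]]
0.02 [[241. 212.]
 [225. 213.]]
0.04 [[240. 220.]
 [222. 221.]]
0.06 [[238. 230.]
 [218. 231.]]
0.08 [[235. 243.]
 [212. 244.]]
205 [[0.459, -0.243, 0.021], [0.459, -0.24, 0.021], [0.459, -0.237, 0.021], [0.46, -0.234, 0.02], [0.46, -0.231, 0.02]]
211 [[0.464, -0.244, 0.019], [0.464, -0.24, 0.02], [0.464, -0.237, 0.021], [0.464, -0.234, 0.021], [0.465, -0.231, 0.02]]
217 [[0.469, -0.244, 0.021], [0.469, -0.241, 0.021], [0.469, -0.238, 0.02], [0.469, -0.235, 0.021], [0.469, -0.231, 0.022]]
223 [[0.473, -0.244, 0.021], [0.474, -0.241, 0.021], [0.464, -0.235, 0.049], [0.464, -0.232, 0.05], [nan, nan, nan]]
229 [[0.478, -0.244, 0.021], [0.464, -0.237, 0.06], [0.464, -0.234, 0.061], [0.464, -0.232, 0.061], [0.464, -0.229, 0.061]]
235 [[0.484, -0.245, 0.02], [0.464, -0.236, 0.071], [0.465, -0.233, 0.07], [0.465, -0.231, 0.07], [nan, nan, nan]]
241 [[0.464, -0.237, 0.08], [0.464, -0.235, 0.079], [0.464, -0.233, 0.08], [0.464, -0.23, 0.08], [0.464, -0.228, 0.08]]
247 [[0.44, -0.229, 0.142], [0.44, -0.227, 0.142], [0.441, -0.226, 0.141], [0.464, -0.23, 0.088], [0.465, -0.228, 0.087]]
253 [[0.441, -0.228, 0.145], [0.44, -0.227, 0.147], [0.44, -0.226, 0.146], [0.464, -0.229, 0.095], [0.465, -0.227, 0.094]]
259 [[0.44, -0.228, 0.15], [0.441, -0.227, 0.15], [0.441, -0.226, 0.149], [0.464, -0.229, 0.102], [0.464, -0.227, 0.103]]
```

View pics/c2.png

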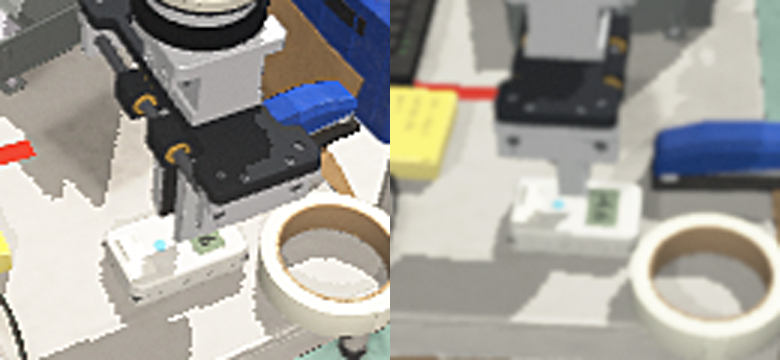

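The crops show the closed fingers ending well above the logger, near (190,235) in the left one, so the real tips stop short of the reported TCP. I'll measure that offset.

```bash
python3 - <<'E'
from h import *
from bench import robot,vision
s=vision.snapshot("wrist");w=cloud(s);o=robot.get_obs();t=o["tool_pos"];print(o["time"],t,"cam",-s["R"].T@s["t"])
m=(abs(w[...,0]-.4645)<.003)&(abs(w[...,1]-t[1])<.03)&(w[...,2]>.027)
v,u=np.where(m);print("lowest finger z",np.sort(w[m][:,2])[:12].round(4),"row",v.max(),v.min())
for n in ("scene","side"):
    s=vision.snapshot(n);w=cloud(s)
    m=(np.linalg.norm(w[...,:2]-t[:2],axis=-1)<.035)&(w[...,2]>.027)&(w[...,2]<.12)
    print(n,np.sort(w[m][:,2])[:12].round(4))
E
```

```text
3.55 [ 0.47350518 -0.21949663  0.00486583] cam [ 0.40696791 -0.2179918   0.2184877 ]
lowest finger z [0.0402 0.0406 0.0407 0.0409 0.0412 0.0412 0.0412 0.0414 0.0415 0.0415
 0.0417 0.0417] row 337 219
scene [0.0403 0.0408 0.0418 0.0421 0.0421 0.0432 0.0434 0.045  0.0455 0.0455
 0.0463 0.0464]
side [0.0461 0.0463 0.0477 0.0483 0.0486 0.0488 0.0489 0.0489 0.0492 0.0493
 0.0495 0.0497]
```

All three cameras put the real tip about 35 mm above the reported TCP. I'll allow for that from here on: open, then lower the rest of the way, watching the force.

```bash
python3 -m crank '[[0,[0,0,0],[0,0,0]],[0,[0,0,0],[0,0,0]],[0,[0,0,0],[0,0,0]],[0,[0,0,0],[0,0,0]],[0,[0,0,0],[0,0,0]],[0,[0,0,0],[0,0,0]],[0,[0,0,0],[0,0,0]],[0,[0,0,0],[0,0,0]]]'
python3 -m crank '[[0,[0,0,0],[0,0,0]],[0,[0,0,0],[0,0,0]],[0,[0,0,0],[0,0,0]],[0,[0,0,0.016],[0,0,0]],[0,[0,0,0.01],[0,0,0]],[0,[0,0,0.005],[0,0,0]],[0,[0,0,0],[0,0,0]],[0,[0,0,0],[0,0,0]]]'
```

```text
time: 4.45
tool_pos: [0.4735, -0.2195, 0.0049]
ee_rot: [3.142, 0.0, 3.107]
wrist_force: [-0.2, 1.4, -0.1]
width: 0.0612
finger_force: 0.0
time: 5.25
tool_pos: [0.4737, -0.2196, -0.026]
ee_rot: [-3.141, 0.0, 3.107]
wrist_force: [-0.7, -0.1, 0.7]
width: 0.0942
finger_force: 0.0
```

```bash
python3 -m crank '[[0,[0,0,0.002],[0,0,0]],[0,[0,0,0.002],[0,0,0]],[0,[0,0,0],[0,0,0]],[1,[0,0,0],[0,0,0]],[1,[0,0,0],[0,0,0]],[1,[0,0,0],[0,0,0]],[1,[0,0,0],[0,0,0]],[1,[0,0,0],[0,0,0]]]'
python3 -m crank '[[1,[0,0,0],[0,0,0]],[1,[0,0,0],[0,0,0]],[1,[0,0,0],[0,0,0]]]'
```

```text
time: 6.05
tool_pos: [0.4736, -0.2195, -0.0301]
ee_rot: [-3.142, 0.0, 3.107]
wrist_force: [0.5, -0.5, -0.4]
width: 0.0571
finger_force: 0.0
time: 6.35
tool_pos: [0.4735, -0.2194, -0.0301]
ee_rot: [3.141, 0.0, 3.107]
wrist_force: [0.8, 0.7, 0.2]
width: 0.0516
finger_force: 30.0
```

Gripped at 51.6 mm with 30 N, which matches the logger. Next: lift, turn 14° to the housing's yaw and carry it over the bay.

```bash
python3 -m crank '[[1,[0,0,-0.02],[0,0,0]],[1,[0,0,-0.035],[0,0,0]],[1,[0,0,-0.035],[0,0,-7]],[1,[0,0,-0.035],[0,0,-7]],[1,[0,0,0],[0,0,0]]]'
python3 -m crank '[[1,[-0.0052,0.017,0],[0,0,0]],[1,[-0.0105,0.034,0],[0,0,0]],[1,[-0.0105,0.034,0],[0,0,0]],[1,[-0.0105,0.034,0],[0,0,0]],[1,[-0.0105,0.034,0],[0,0,0]],[1,[-0.0105,0.034,0],[0,0,0]],[1,[-0.0105,0.034,0],[0,0,0]],[1,[-0.0105,0.034,0],[0,0,0]]]'
python3 -m crank '[[1,[-0.0055,0.017,0],[0,0,0]],[1,[0,0,0],[0,0,0]],[1,[0,0,0],[0,0,0]],[1,[0,0,0],[0,0,0]]]'
python3 - <<'E'
from h import *
from bench import robot,vision
S=[vision.snapshot(n) for n in ("scene","side","wrist")]
o=robot.get_obs();print(o["time"],o["tool_pos"],o["width"],o["finger_force"],o["wrist_force"])
c=[cv2.resize(S[0]["color"][70:240,160:320],(320,340),interpolation=2),cv2.resize(S[2]["color"],(453,340))]
cv2.imwrite("pics/c3.png",np.hstack(c)[:,:,::-1])
w=cloud(S[2]); pickle.dump(S,open("s3.pkl","wb"))
E
```

```text
time: 6.85
tool_pos: [0.4769, -0.2217, 0.1009]
ee_rot: [-3.133, 0.008, -2.931]
wrist_force: [0.2, -0.0, 0.6]
width: 0.0519
finger_force: 30.0
time: 7.65
tool_pos: [0.4965, 0.0476, 0.0931]
ee_rot: [3.141, -0.002, -2.934]
wrist_force: [-0.4, 0.6, -2.2]
width: 0.0517
finger_force: 30.0
time: 8.05
tool_pos: [0.4989, 0.063, 0.0941]
ee_rot: [-3.141, -0.001, -2.934]
wrist_force: [-0.7, -0.3, -0.8]
width: 0.0518
finger_force: 30.0
8.2 [0.49928772 0.06298797 0.0947314 ] 0.0515852961763487 29.999688863754272 [-0.92214499 -0.91756806 -0.62356391]
```

View pics/c3.png

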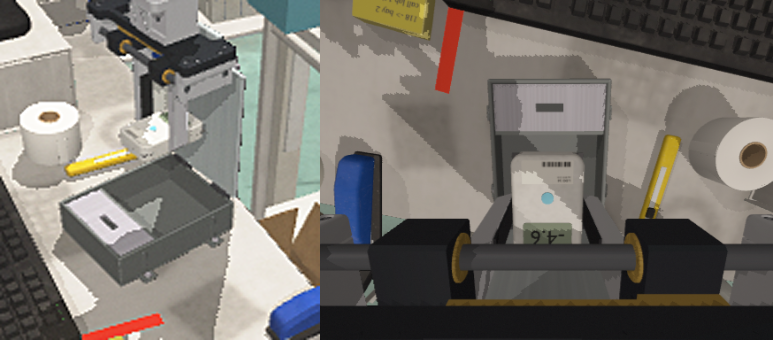

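The left crop shows the logger held level above the bay, clear of the cover. In the wrist crop (right half) it lies parallel to the housing, with its front edge near (548,153) and the plate at (548,107). A numeric check of the fit first, then lower.

```bash
python3 - <<'E'
from h import *
S=pickle.load(open("s3.pkl","rb"))
a=np.radians(12.05);R=np.array([[np.cos(a),-np.sin(a)],[np.sin(a),np.cos(a)]]);c=np.array([.4756,.0591])
for n,s in zip(("scene","side","wrist"),S):
    w=cloud(s).reshape(-1,3); h=np.c_[(w[:,:2]-c)@R,w[:,2]]; col=s["color"].reshape(-1,3)
    q=h[(abs(h[:,2]-.145)<.008)&(abs(h[:,0]-.02)<.06)&(abs(h[:,1])<.03)&(col.min(1)>140)]
    print(n,len(q),np.percentile(q,[1,50,99],axis=0).round(4).tolist())
    p=h[(abs(h[:,2]-.044)<.003)&(abs(h[:,0])<.1)&(abs(h[:,1])<.08)]
    print(" rim",len(p),np.percentile(p,[1,99],axis=0).round(4).tolist())
    p=h[(abs(h[:,2]-.04)<.0025)&(abs(h[:,0]+.028)<.012)&(abs(h[:,1])<.05)]
    if len(p): print(" part",len(p),np.percentile(p,[5,50,95],axis=0).round(4).tolist())
E
```

```text
scene 371 [[-0.0214, -0.0282, 0.1374], [0.0044, -0.0055, 0.1435], [0.0613, 0.0261, 0.1461]]
 rim 293 [[-0.0857, -0.0647, 0.0411], [0.0812, 0.0661, 0.0457]]
 part 121 [[-0.0394, -0.0455, 0.0379], [-0.0338, -0.003, 0.0387], [-0.0281, 0.0426, 0.0402]]
side 254 [[-0.0182, -0.0293, 0.1373], [0.0069, -0.0162, 0.1442], [0.0654, 0.0207, 0.1459]]
 rim 278 [[-0.0828, -0.0666, 0.041], [0.084, 0.0647, 0.0468]]
 part 116 [[-0.0392, -0.0437, 0.0377], [-0.0324, -0.0042, 0.0392], [-0.0263, 0.0435, 0.0407]]
wrist 3905 [[-0.0139, -0.0266, 0.1441], [0.0121, -0.0087, 0.1455], [0.0356, 0.0219, 0.1469]]
 rim 2527 [[-0.0822, -0.0645, 0.041], [0.0521, 0.0646, 0.0451]]
 part 1634 [[-0.0396, -0.0447, 0.0386], [-0.0329, 0.0002, 0.0398], [-0.0256, 0.0451, 0.0409]]
```

```bash
python3 -m crank '[[1,[0,0,0.025],[0,0,0]],[1,[0,0,0.03],[0,0,0]],[1,[0,0,0.03],[0,0,0]],[1,[0,0,0.02],[0,0,0]],[1,[0,0,0.008],[0,0,0]],[1,[0,0,0.002],[0,0,0]],[1,[0,0,0],[0,0,0]],[1,[0,0,0],[0,0,0]]]'
python3 -m crank '[[1,[0,0,0.001],[0,0,0]],[1,[0,0,0],[0,0,0]],[1,[0,0,0],[0,0,0]]]'
```

```text
time: 9.0
tool_pos: [0.5008, 0.064, -0.0185]
ee_rot: [-3.141, 0.003, -2.932]
wrist_force: [0.4, -0.6, -0.8]
width: 0.0518
finger_force: 30.0
time: 9.3
tool_pos: [0.4997, 0.0641, -0.0206]
ee_rot: [-3.141, 0.001, -2.932]
wrist_force: [-0.3, 0.6, -2.2]
width: 0.0518
finger_force: 30.0
```

```bash
python3 -m crank '[[1,[0,0,0.001],[0,0,0]],[1,[0,0,0.001],[0,0,0]],[1,[0,0,0.001],[0,0,0]],[1,[0,0,0],[0,0,0]],[1,[0,0,0],[0,0,0]]]'
python3 -m crank '[[1,[0,0,0.0005],[0,0,0]],[1,[0,0,0.0005],[0,0,0]],[1,[0,0,0],[0,0,0]],[1,[0,0,0],[0,0,0]]]'
```

```text
time: 9.8
tool_pos: [0.4993, 0.0641, -0.0242]
ee_rot: [3.142, -0.0, -2.932]
wrist_force: [-0.1, 0.0, -1.2]
width: 0.0517
finger_force: 30.0
time: 10.2
tool_pos: [0.4994, 0.064, -0.0251]
ee_rot: [-3.142, 0.0, -2.932]
wrist_force: [0.1, 0.8, -0.5]
width: 0.0516
finger_force: 30.0
```

```bash
python3 -m crank '[[1,[0,0,0.0005],[0,0,0]],[1,[0,0,0.0005],[0,0,0]],[1,[0,0,0],[0,0,0]],[1,[0,0,0],[0,0,0]]]'
```

```text
time: 10.6
tool_pos: [0.4994, 0.0641, -0.0251]
ee_rot: [-3.142, 0.0, -2.932]
wrist_force: [-2.3, -1.1, 4.9]
width: 0.0518
finger_force: 30.0
```

Contact: 4.9 N, and the height has stopped changing. Release by partly opening, then rise.

```bash
python3 -m crank '[[0.2,[0,0,0],[0,0,0]],[0.2,[0,0,0],[0,0,0]],[0.2,[0,0,0],[0,0,0]],[0.2,[0,0,0],[0,0,0]],[0.2,[0,0,0],[0,0,0]],[0.2,[0,0,-0.005],[0,0,0]],[0.2,[0,0,-0.025],[0,0,0]],[0.2,[0,0,-0.04],[0,0,0]]]'
python3 -m crank '[[1,[0,0,-0.04],[0,0,0]],[1,[0,0,-0.04],[0,0,0]],[1,[0,0,-0.04],[0,0,0]],[1,[0,0,-0.04],[0,0,0]],[1,[0,0,-0.04],[0,0,0]],[1,[0,0,0],[0,0,0]],[1,[0,0,0],[0,0,0]],[1,[0,0,0],[0,0,0]]]'
python3 - <<'E'
from h import *
from bench import robot,vision
S=[vision.snapshot(n) for n in ("scene","side","wrist")]
o=robot.get_obs();print(o["time"],o["tool_pos"],o["width"],o["wrist_force"])
a=np.radians(12.05);R=np.array([[np.cos(a),-np.sin(a)],[np.sin(a),np.cos(a)]]);c=np.array([.4756,.0591])
for n,s in zip(("scene","side","wrist"),S):
    w=cloud(s).reshape(-1,3); h=np.c_[(w[:,:2]-c)@R,w[:,2]]; col=s["color"].reshape(-1,3)
    q=h[(abs(h[:,2]-.027)<.006)&(abs(h[:,0]-.025)<.052)&(abs(h[:,1])<.058)&(col.min(1)>120)]
    if len(q): print(n,len(q),np.percentile(q,[1,50,99],axis=0).round(4).tolist())
    q=h[(abs(h[:,0]-.09)<.04)&(abs(h[:,1])<.03)&(h[:,2]>.225)&(h[:,2]<.25)]
    if len(q): print(" tab",len(q),np.percentile(q,[2,50,98],axis=0).round(4).tolist())
c=[cv2.resize(S[0]["color"][30:240,160:320],(320,420),interpolation=2),cv2.resize(S[1]["color"][60:240,190:340],(350,420),interpolation=2)]
cv2.imwrite("pics/c4.png",np.hstack(c)[:,:,::-1])
E
```

```text
time: 11.4
tool_pos: [0.4967, 0.064, 0.042]
ee_rot: [3.14, -0.007, -2.932]
wrist_force: [0.6, 0.0, -0.0]
width: 0.0753
finger_force: 0.0
time: 12.2
tool_pos: [0.4986, 0.064, 0.2424]
ee_rot: [3.141, -0.003, -2.932]
wrist_force: [-0.2, 1.0, -0.6]
width: 0.0144
finger_force: 0.0
12.35 [0.49847996 0.06402765 0.24196784] 0.002714123095012997 [ 0.68971511 -0.86145927 -0.23864307]
scene 372 [[-0.0175, -0.0267, 0.0215], [0.0146, -0.0037, 0.0243], [0.0625, 0.0237, 0.0272]]
 tab 134 [[0.0829, -0.0208, 0.2255], [0.0858, -0.0037, 0.2351], [0.0935, 0.0196, 0.2422]]
side 329 [[-0.0162, -0.0287, 0.0218], [0.0178, -0.0084, 0.025], [0.0658, 0.0227, 0.0276]]
 tab 90 [[0.0863, -0.0225, 0.2257], [0.0886, -0.0105, 0.2362], [0.0967, 0.0185, 0.2426]]
wrist 1287 [[-0.0163, -0.0263, 0.0237], [0.0167, -0.0019, 0.0258], [0.0663, 0.0236, 0.0276]]
```

View pics/c4.png

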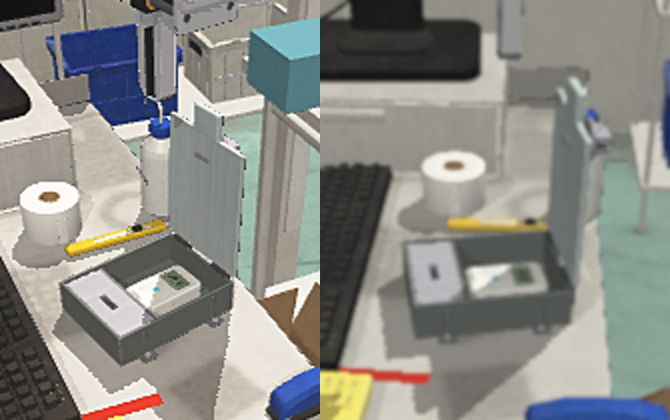

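The logger lies flat in the bay, near (163,292) in the left crop, with the cover still upright. Before going behind the tab I'll check for obstacles there; a teal box shows on the right of the view.

```bash
python3 - <<'E'
from h import *
d=pickle.load(open("s0.pkl","rb"))
for n,p in (("scene",[(328,62),(340,50),(305,60)]),("side",[(420,105),(390,100),(300,115)])):
    w=cloud(d[n])
    for q in p: print(n,q,w[q[1],q[0]].round(3))
    v=w.reshape(-1,3)
    k=v[(v[:,0]>.6)&(v[:,0]<.85)&(abs(v[:,1]-.07)<.25)&(v[:,2]>.15)&(v[:,2]<.6)]
    print(len(k)); 
    for x0 in np.arange(.6,.85,.05):
        b=k[(k[:,0]>=x0)&(k[:,0]<x0+.05)]
        if len(b): print(round(x0,2),len(b),b.min(0).round(2),b.max(0).round(2))
E
```

```text
scene (328, 62) [0.983 0.42  0.073]
scene (340, 50) [1.042 0.44  0.097]
scene (305, 60) [ 0.607 -0.009  0.323]
680
0.6 680 [ 0.6  -0.04  0.19] [0.64 0.07 0.34]
side (420, 105) [0.962 0.417 0.083]
side (390, 100) [0.891 0.506 0.061]
side (300, 115) [0.568 0.044 0.213]
736
0.6 736 [ 0.6  -0.04  0.18] [0.64 0.08 0.34]
```

Nothing is in the way behind the cover. Over the top, then down behind the tab.

```bash
python3 -m crank '[[1,[-0.02,0,0],[0,0,0]],[1,[-0.04,0,0],[0,0,0]],[1,[-0.035,0,0],[0,0,0]],[1,[0,0,0],[0,0,0]],[1,[0,0,0],[0,0,0]],[1,[0,0,0.03],[0,0,0]],[1,[0,0,0.021],[0,0,0]],[1,[0,0,0],[0,0,0]]]'
python3 -m crank '[[1,[0,0,0],[0,0,0]],[1,[0,0,0],[0,0,0]]]'
python3 - <<'E'
from h import *
from bench import robot,vision
o=robot.get_obs();t=o["tool_pos"]
a=np.radians(12.05);R=np.array([[np.cos(a),-np.sin(a)],[np.sin(a),np.cos(a)]]);c=np.array([.4756,.0591])
print(o["time"],"housing xy",((t[:2]-c)@R).round(4),"tip z",t[2]+.035,o["wrist_force"])
w=cloud(vision.snapshot("side")).reshape(-1,3); h=np.c_[(w[:,:2]-c)@R,w[:,2]]
q=h[(abs(h[:,0]-.12)<.016)&(abs(h[:,1])<.03)&(h[:,2]>.212)&(h[:,2]<.28)]
print(len(q),np.sort(q[:,2])[:8].round(3),np.percentile(q,[2,50,98],axis=0).round(4).tolist())
E
```

```text
time: 13.15
tool_pos: [0.5891, 0.0835, 0.1896]
ee_rot: [3.141, -0.007, -2.932]
wrist_force: [-0.5, -0.4, 0.1]
width: 0.0003
finger_force: 0.0
time: 13.35
tool_pos: [0.5926, 0.0837, 0.1952]
ee_rot: [-3.141, 0.003, -2.932]
wrist_force: [0.5, -1.3, 0.5]
width: 0.0002
finger_force: 0.0
13.35 housing xy [ 0.1195 -0.0003] tip z 0.2302291333191067 [ 0.5240879  -1.31895389  0.50704913]
224 [0.228 0.229 0.229 0.231 0.232 0.232 0.232 0.232] [[0.1087, -0.0159, 0.2319], [0.1153, -0.0123, 0.2572], [0.1279, 0.0084, 0.2788]]
```

```bash
python3 -m crank '[[1,[0.008,0,0],[0,0,0]],[1,[0.01,0,0],[0,0,0]],[1,[0.013,0,0.001],[0,0,0]],[1,[0.013,0,0.001],[0,0,0]],[1,[0.013,0,0.001],[0,0,0]],[1,[0.013,0,0.001],[0,0,0]],[1,[0.013,0,0.004],[0,0,0]],[1,[0.013,0,0.005],[0,0,0]]]'
python3 -m crank '[[1,[0.013,0,0.006],[0,0,0]],[1,[0.013,0,0.006],[0,0,0]],[1,[0.012,0,0.008],[0,0,0]],[1,[0.011,0,0.008],[0,0,0]],[1,[0,0,0],[0,0,0]],[1,[0,0,0],[0,0,0]]]'
python3 - <<'E'
from h import *
from bench import robot,vision
a=np.radians(12.05);R=np.array([[np.cos(a),-np.sin(a)],[np.sin(a),np.cos(a)]]);c=np.array([.4756,.0591])
o=robot.get_obs();t=o["tool_pos"];print(((t[:2]-c)@R).round(4),t[2]+.035)
s=vision.snapshot("scene");w=cloud(s).reshape(-1,3); h=np.c_[(w[:,:2]-c)@R,w[:,2]]
q=h[(abs(h[:,1]+.05)<.012)&(h[:,2]>.055)&(h[:,2]<.25)&(abs(h[:,0])<.12)]
print(len(q),np.percentile(np.arctan2(q[:,2]-.046,.084-q[:,0]),[5,50,95]))
E
```

```text
time: 14.2
tool_pos: [0.4976, 0.0637, 0.1807]
ee_rot: [-3.141, 0.002, -2.932]
wrist_force: [-1.2, 0.1, 0.1]
width: 0.0005
finger_force: 0.2
time: 14.8
tool_pos: [0.4503, 0.0536, 0.1525]
ee_rot: [-3.141, 0.001, -2.932]
wrist_force: [-0.8, 0.5, 0.4]
width: 0.0001
finger_force: 0.0
[-0.0258 -0.0001] 0.1874685185760167
236 [0.57614347 0.614522   0.78148378]
```

The cover is falling, at about 0.6 rad already. While it shuts, move over the stud and turn the gripper 90° to grip its flats.

```bash
python3 -m crank '[[0.4,[0.015,0,-0.01],[0,0,0]],[0.4,[0.014,0,-0.01],[0,0,0]],[0.4,[0,0,0],[0,0,8]],[0.4,[0,0,0],[0,0,8]],[0.4,[0,0,0],[0,0,8]],[0.4,[0,0,0],[0,0,8]],[0.4,[0,0,0],[0,0,8]],[0.4,[0,0,0],[0,0,8]]]'
python3 -m crank '[[0.4,[0,0,0],[0,0,8]],[0.4,[0,0,0],[0,0,8]],[0.4,[0,0,0],[0,0,8]],[0.4,[0,0,0],[0,0,8]],[0.4,[0,0,0],[0,0,8]],[0.4,[0,0,0],[0,0,2]],[0.4,[0,0,0],[0,0,0]],[0.4,[0,0,0],[0,0,0]]]'
python3 - <<'E'
from h import *
from bench import robot,vision
a=np.radians(12.05);R=np.array([[np.cos(a),-np.sin(a)],[np.sin(a),np.cos(a)]]);c=np.array([.4756,.0591])
S=[vision.snapshot(n) for n in ("scene","side","wrist")]
o=robot.get_obs();t=o["tool_pos"];print(o["time"],((t[:2]-c)@R).round(4),t[2]+.035,np.degrees(o["ee_rot"]).round(2),o["width"],o["joint_positions"].round(2))
for n,s in zip(("scene","side","wrist"),S):
    w=cloud(s).reshape(-1,3); h=np.c_[(w[:,:2]-c)@R,w[:,2]]
    q=h[(abs(h[:,1]+.05)<.012)&(h[:,2]>.035)&(h[:,2]<.25)&(abs(h[:,0])<.075)]
    print(n,len(q),"cover z",np.percentile(q[:,2],[5,50,95]).round(4))
    q=h[(h[:,2]>.078)&(h[:,2]<.095)&(abs(h[:,0]+.055)<.04)&(abs(h[:,1])<.04)]
    if len(q): print(" head",len(q),np.percentile(q,[1,50,99],axis=0).round(4).tolist(),cv2.minAreaRect((q[:,:2]*1000).astype(np.float32)))
c=[cv2.resize(S[0]["color"][70:240,160:320],(320,340),interpolation=2),cv2.resize(S[2]["color"],(453,340))]
cv2.imwrite("pics/c5.png",np.hstack(c)[:,:,::-1])
E
```

```text
time: 15.65
tool_pos: [0.4229, 0.0477, 0.1726]
ee_rot: [3.141, 0.001, 2.508]
wrist_force: [0.4, -0.6, -1.2]
width: 0.0558
finger_force: 0.0
time: 16.45
tool_pos: [0.4225, 0.0476, 0.1723]
ee_rot: [3.141, 0.0, 1.781]
wrist_force: [0.6, -0.3, -0.3]
width: 0.0565
finger_force: 0.0
16.6 [-0.0546 -0.    ] 0.20704714043546832 [179.98   0.   102.03] 0.05669515750874025 [-0.02 -0.2   1.64  0.    1.7  -0.23]
scene 467 cover z [0.0475 0.0502 0.0528]
 head 105 [[-0.0671, -0.0163, 0.0782], [-0.0596, -0.0017, 0.0837], [-0.0465, 0.0192, 0.0862]] ((-57.38074493408203, 1.6511116027832031), (20.748958587646484, 36.447059631347656), 3.150460958480835)
side 359 cover z [0.0479 0.0508 0.0534]
 head 74 [[-0.0642, -0.0183, 0.0783], [-0.0545, -0.0049, 0.0844], [-0.0449, 0.0136, 0.0865]] ((-54.58757400512695, -2.464174270629883), (19.431480407714844, 34.2182502746582), 0.49069303274154663)
wrist 1707 cover z [0.0503 0.0515 0.0538]
 head 510 [[-0.064, -0.0162, 0.0788], [-0.0539, 0.0016, 0.0854], [-0.0447, 0.0172, 0.0872]] ((-54.365570068359375, 0.5139846801757812), (19.33203887939453, 33.653343200683594), 0.11843252182006836)
```

View pics/c5.png

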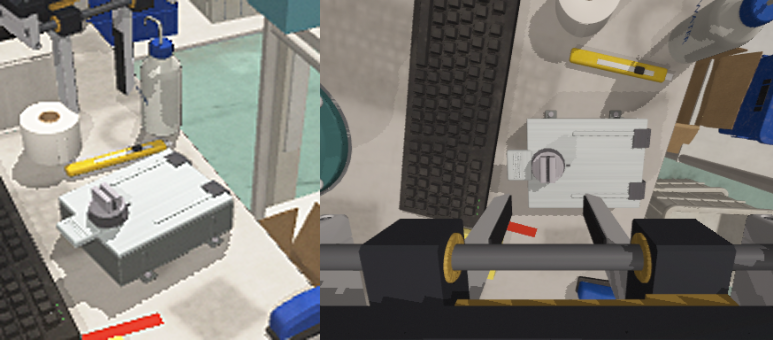

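The cover is shut with its head and flange near (108,203) in the left crop. The stud measures (-0.055, 0) in the housing frame with its top at 86 mm, as it should. Descend and grip the flats.

```bash
python3 -m crank '[[0.4,[0,0,0.025],[0,0,0]],[0.4,[0,0,0.04],[0,0,0]],[0.4,[0,0,0.04],[0,0,0]],[0.4,[0,0,0.02],[0,0,0]],[0.4,[0,0,0.008],[0,0,0]],[0.4,[0,0,0],[0,0,0]],[0.4,[0,0,0],[0,0,0]],[1,[0,0,0],[0,0,0]]]'
python3 -m crank '[[1,[0,0,0],[0,0,0]],[1,[0,0,0],[0,0,0]],[1,[0,0,0],[0,0,0]],[1,[0,0,0],[0,0,0]],[1,[0,0,0],[0,0,0]],[1,[0,0,0],[0,0,0]]]'
```

```text
time: 17.4
tool_pos: [0.4236, 0.0476, 0.0408]
ee_rot: [3.138, 0.001, 1.78]
wrist_force: [0.3, -0.8, 0.1]
width: 0.0512
finger_force: 0.0
time: 18.0
tool_pos: [0.4227, 0.0477, 0.0392]
ee_rot: [3.14, 0.0, 1.78]
wrist_force: [1.4, -0.0, -0.1]
width: 0.0196
finger_force: 30.0
```

```bash
python3 -m crank '[[1,[0,0,0.003],[0,0,0]],[1,[0,0,0.003],[0,0,0]],[1,[0,0,0.003],[0,0,0]],[1,[0,0,0],[0,0,0]],[1,[0,0,0],[0,0,0]]]'
python3 -m crank '[[1,[0,0,0.002],[0,0,0]],[1,[0,0,0.001],[0,0,0]],[1,[0,0,0],[0,0,0]],[1,[0,0,0],[0,0,0]]]'
```

```text
time: 18.5
tool_pos: [0.4227, 0.0477, 0.0306]
ee_rot: [3.14, 0.0, 1.78]
wrist_force: [0.4, 0.4, 5.2]
width: 0.0198
finger_force: 30.0
time: 18.9
tool_pos: [0.4227, 0.0477, 0.0279]
ee_rot: [3.14, 0.0, 1.78]
wrist_force: [-0.7, 0.8, 6.2]
width: 0.0195
finger_force: 30.0
```

```bash
python3 -m crank '[[1,[0,0,0.001],[0,0,0]],[1,[0,0,0.001],[0,0,0]],[1,[0,0,0],[0,0,0]],[1,[0,0,0],[0,0,0]]]'
python3 -m crank '[[1,[0,0,0.001],[0,0,0]],[1,[0,0,0.001],[0,0,0]],[1,[0,0,0],[0,0,0]],[1,[0,0,0],[0,0,0]]]'
```

```text
time: 19.3
tool_pos: [0.4228, 0.0477, 0.0269]
ee_rot: [3.14, 0.0, 1.78]
wrist_force: [-3.2, 0.3, 12.3]
width: 0.0198
finger_force: 30.0
time: 19.7
tool_pos: [0.4229, 0.0476, 0.0267]
ee_rot: [3.139, 0.001, 1.78]
wrist_force: [-5.6, 0.2, 20.4]
width: 0.0199
finger_force: 30.0
```

Hard stop after 12.4 mm at 20 N. Now turn 90° clockwise, holding it down.

```bash
python3 -m crank '[[1,[0,0,0],[0,0,3]],[1,[0,0,0],[0,0,6]],[1,[0,0,0],[0,0,6]],[1,[0,0,0],[0,0,6]],[1,[0,0,0],[0,0,6]],[1,[0,0,0],[0,0,6]],[1,[0,0,0],[0,0,6]],[1,[0,0,0],[0,0,6]]]'
python3 -m crank '[[1,[0,0,0],[0,0,6]],[1,[0,0,0],[0,0,6]],[1,[0,0,0],[0,0,6]],[1,[0,0,0],[0,0,6]],[1,[0,0,0],[0,0,6]],[1,[0,0,0],[0,0,6]],[1,[0,0,0],[0,0,6]],[1,[0,0,0],[0,0,3]]]'
python3 -m crank '[[1,[0,0,0],[0,0,0]],[1,[0,0,0],[0,0,0]]]'
python3 -c "
from bench import robot;o=robot.get_obs();print(o['wrist_torque'],o['wrist_force'],o['tool_pos'])"
```

```text
time: 20.5
tool_pos: [0.422, 0.048, 0.0267]
ee_rot: [-3.141, -0.001, 0.991]
wrist_force: [-7.9, 0.8, 22.6]
width: 0.0196
finger_force: 30.0
time: 21.3
tool_pos: [0.4216, 0.0488, 0.0267]
ee_rot: [-3.139, 0.0, 0.207]
wrist_force: [-9.1, 2.3, 22.7]
width: 0.0196
finger_force: 30.0
time: 21.5
tool_pos: [0.4216, 0.0488, 0.0267]
ee_rot: [-3.139, 0.0, 0.21]
wrist_force: [-9.9, 3.1, 23.6]
width: 0.0197
finger_force: 30.0
[ 0.65597758  1.99628    -0.01129851] [-9.87280502  3.06041482 23.64174958] [0.42159194 0.04880159 0.02665261]
```

The turn is complete with no residual torque. Ease off slightly, open and rise.

```bash
python3 -m crank '[[1,[0,0,-0.001],[0,0,0]],[1,[0,0,-0.001],[0,0,0]],[1,[0,0,0],[0,0,0]],[0.4,[0,0,0],[0,0,0]],[0.4,[0,0,0],[0,0,0]],[0.4,[0,0,0],[0,0,0]],[0.4,[0,0,0],[0,0,0]],[0.4,[0,0,0],[0,0,0]]]'
python3 -m crank '[[0.4,[0,0,0],[0,0,0]],[0.4,[0,0,-0.005],[0,0,0]],[0.4,[0,0,-0.02],[0,0,0]],[0.4,[0,0,-0.04],[0,0,0]],[0.4,[0,0,-0.04],[0,0,0]],[0.4,[0,0,-0.03],[0,0,0]],[0.4,[0,0,0],[0,0,0]],[0.4,[0,0,0],[0,0,0]]]'
python3 - <<'E'
from h import *
from bench import robot,vision
a=np.radians(12.05);R=np.array([[np.cos(a),-np.sin(a)],[np.sin(a),np.cos(a)]]);c=np.array([.4756,.0591])
S=[vision.snapshot(n) for n in ("scene","side","wrist")]
o=robot.get_obs();print(o["time"],o["tool_pos"],o["wrist_force"])
for n,s in zip(("scene","side","wrist"),S):
    w=cloud(s).reshape(-1,3); h=np.c_[(w[:,:2]-c)@R,w[:,2]]
    q=h[(abs(h[:,1]+.05)<.012)&(h[:,2]>.035)&(h[:,2]<.25)&(abs(h[:,0])<.075)]
    print(n,"cover z",np.percentile(q[:,2],[5,50,95]).round(4))
    q=h[(h[:,2]>.0725)&(h[:,2]<.1)&(abs(h[:,0]+.055)<.04)&(abs(h[:,1])<.04)]
    if len(q): print(" head",len(q),np.percentile(q,[1,50,90,99],axis=0).round(4).tolist(),cv2.minAreaRect((q[:,:2]*1000).astype(np.float32)))
c=[cv2.resize(S[0]["color"][120:290,180:340],(320,340),interpolation=2),cv2.resize(S[2]["color"],(453,340))]
cv2.imwrite("pics/c6.png",np.hstack(c)[:,:,::-1])
E
```

```text
time: 22.3
tool_pos: [0.4222, 0.047, 0.025]
ee_rot: [3.141, -0.0, 0.209]
wrist_force: [-0.3, 0.4, 0.1]
width: 0.0549
finger_force: 0.0
time: 23.1
tool_pos: [0.422, 0.0478, 0.1599]
ee_rot: [-3.142, -0.0, 0.21]
wrist_force: [0.4, 0.1, -1.8]
width: 0.0561
finger_force: 0.0
23.25 [0.42071417 0.04771555 0.15772015] [-0.29495882  0.2962335  -0.62599331]
scene cover z [0.0474 0.0506 0.2427]
 head 99 [[-0.0737, -0.0105, 0.0728], [-0.0562, -0.0012, 0.0768], [-0.0428, 0.0089, 0.0784], [-0.0404, 0.0111, 0.0793]] ((-57.144779205322266, 0.16087627410888672), (22.720462799072266, 33.489105224609375), 85.06326293945312)
side cover z [0.0483 0.0516 0.2426]
 head 84 [[-0.0712, -0.0113, 0.0727], [-0.0541, -0.0055, 0.0769], [-0.0414, 0.0077, 0.0788], [-0.0377, 0.0123, 0.0794]] ((-54.087608337402344, 0.8444795608520508), (24.663564682006836, 32.9734001159668), 86.16700744628906)
wrist cover z [0.0503 0.0516 0.2039]
 head 507 [[-0.07, -0.0087, 0.0726], [-0.0528, 0.0014, 0.0786], [-0.0393, 0.009, 0.0796], [-0.0368, 0.0104, 0.0805]] ((-53.430580139160156, 0.6970701217651367), (19.16303825378418, 33.61919403076172), 89.30530548095703)
```

View pics/c6.png

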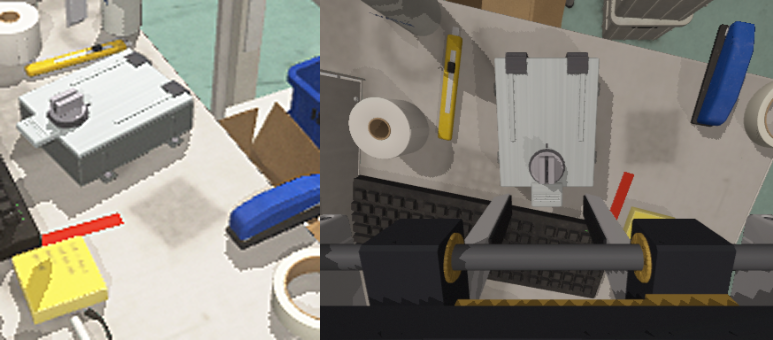

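The cover is shut. The head is turned 89–90° (bar along the housing's x, near (548,168)), and its top is at about 79 mm, 7 mm pressed in. That matches being seated in the catch. The gripper is clear, so I'll hand in.

```bash
python3 -c "
from bench import robot;print(robot.close_job())"
```

```text
the job is handed in; nothing more can be done
None
```

The job is handed in at about 23 s: the logger lies flat in the bay, the cover is shut, and the stud is turned a quarter turn clockwise and seated in its catch (top about 79 mm above the bench, 7 mm pressed in), with the gripper clear and the other things left alone; no score was returned.

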